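Sweep the game counters into their tray

TASK

The game is over: with closed fingers, gently sweep the three red counters across the table through the open side of the wooden tray, until all three lie flat and wholly inside it. Only slide the counters along the table, never pinch or lift them, and leave everything else on the table where it stands.

Things in the scene. Friction and masses are not known exactly. Their poses are not given: they have to be found in the camera images.
- counter_a: red round wooden game counter, diameter 40, thickness 12, about 20 g, lying flat and loose on the table, slides easily. Origin: centre of its underside; own z up
- counter_b: red round wooden game counter, diameter 40, thickness 12, about 20 g, lying flat and loose on the table, slides easily. Origin: centre of its underside; own z up
- counter_c: red round wooden game counter, diameter 40, thickness 12, about 20 g, lying flat and loose on the table, slides easily. Origin: centre of its underside; own z up
- tray: dark wooden three-sided game tray, green lining, fixed. Outside 176 (own x) x 140 (own y) x 28 high; walls 8 thick on own +x, -x and +y sides, own -y side fully open (160 clear, facing the counters). No floor step: counters slide straight in. Origin: centre of the outside rectangle at table height; mouth line at own y = -70, inner face of back wall at own y = +62
- tray_mouth (a point): middle of the open side of the tray, at table height, 70 from the tray origin along its own -y
- pill_jar: blue upright pill jar with white cap, diameter 50, height 75, standing loose among the counters; may start in any of the four places of the work area. Origin: centre of its underside. Leave it alone
- remote: black TV remote lying on the table, 46 (own x) x 170 (own y) x 20 high, origin: centre of its underside. Leave it alone. A fixed striped tissue box, 85 high, stands about 160 beyond it (world +x)
- mug: white mug, diameter 80, height 90, origin: centre of its underside, handle towards its own +y. Leave it alone
- glasses_case: dark brown spectacle case, 60 (own x) x 160 (own y) x 42 high, origin: centre of its underside. Leave it alone. A fixed red spray bottle, 218 high, stands about 300 beyond it (world +x) and 150 further right; fixed books and a flat charger, under 75 high, lie at the left edge of the table
- vitamin_jar: white jar with blue cap, diameter 72, height 85, upright, origin: centre of its underside. Leave it alone
Things that resemble listed ones, but are neither listed nor needed, are in the scene too. Leave any grey or white look-alike of the counter_c alone.

How it is judged (in metres and radians):
At the end, for the whole second after the job is handed in: All three red counters lie flat, at rest and wholly inside the tray: the centre of each at least 18 mm past the mouth line and between the side walls (2 mm of slack on the rim), underside within 4 mm of the table, tilt below 0.15 rad. Every other loose thing is within 20 mm of where it started (x of counter_a in the frame of tray between -0.07 and 0.07 m and y of counter_a in the frame of tray between -0.052 and 0.06 m and height (world z) of each of counter_a, counter_b, counter_c below 0.004 m and angle between each of counter_a, counter_b, counter_c's own z axis and vertical below 0.15 rad and linear speed of each of counter_a, counter_b, counter_c below 0.02 m/s and x of counter_b in the frame of tray between -0.07 and 0.07 m and y of counter_b in the frame of tray between -0.052 and 0.06 m and x of counter_c in the frame of tray between -0.07 and 0.07 m and y of counter_c in the frame of tray between -0.052 and 0.06 m and distance of each of pill_jar, remote, mug, glasses_case, vitamin_jar from where it was at the start of the episode below 0.02 m); the robot touches nothing.
It fails at once if a counter is lifted more than 15 mm (height (world z) of any of counter_a, counter_b, counter_c above 0.015 m).
It fails at once if a counter is pinched or pressed with more than 15 N (contact force between the fingers and counter_a above 15 N or contact force between the fingers and counter_b above 15 N or contact force between the fingers and counter_c above 15 N).
It fails at once if another thing on the table is moved by more than 20 mm (distance of any of pill_jar, remote, mug, glasses_case, vitamin_jar from where it was at the start of the episode above 0.02 m).
It fails at once if a jar or the mug is tipped (angle between any of pill_jar, mug, vitamin_jar's own z axis and vertical above 0.35 rad).
It also fails if it takes over 67 s, if anything falls off the work surface, if the arm or the gripper's body presses on something with over 40 N, if the wrist force passes 120 N, or if a joint passes its speed limit or range.

ROBOT

A 6-joint arm with a two-finger parallel gripper is mounted at the origin on the work surface. World frame = base frame: x ahead of the robot, y to its left, z up, the work surface at z = 0. Lengths are in mm, angles in rad, forces in N, time in s.
With the tool pointing down it reaches from about 350 to 925 mm from the base axis. Payload 6.4 kg.
Tool frame: the origin (TCP) lies on the centre line of the jaws, within the pads' length; the fingertips stand r.tip_extent ahead of it and the grasp point (between the pads) lies 3 mm ahead of it (r.tip_extent is the distance from the TCP to the fingertips, in mm); z points along the fingers, y is the line along which they close (so a half turn about z gives the same grasp; the last joint's range is limited). The gripper opens to 94 mm and grips with 3 to 60 N. Pads are 16 mm wide; open, the fingers measure 119 mm over their backs; the gripper's body (75 mm by 177 mm) begins 78 mm behind the grasp point.
Start: joints at [0.975, 0.245, 1.558, -0, 1.339, -0.174], TCP at [266.111, 593.042, 227.455] pointing down, gripper open.
Joint ranges: [-3.13, 3.13], [-1.02, 2.26], [0.13, 2.54], [-0.95, 4.09], [0.21, 2.88], [-2.74, 2.74]. Speed limits (rad/s): [2.57, 2.57, 3.14, 3.14, 3.14, 3.14].

INTERFACE

Orientations are given as a unit quaternion [w, x, y, z].
In Python, from station import r, cams, order gives the robot as it stands.
- The arm moves only by the tool apply_moves, never from a script. Its argument "targets" is text: rows parted by semicolons, each of 4 numbers parted by spaces: the shift along the tool's x, y, z in units of 40 mm (1.0 is 40 mm), then the turn about the tool's z in rad. A call has exactly 8 rows; each row shifts and turns the commanded pose from where the row before left it, along the tool's axes as they then stand; what a row does not reach is not made up. A row lasts 1/10 s, in which the tool goes at most 50 mm and 8.59 degrees, less where a joint would pass 70% of its speed; a pose out of reach is approached as far as the arm can. A call is refused whole if a number of a shift passes 1 or a number of a turn 0.15, either way. A call with a gripper value outside its range is refused whole. "fingers" is the closure, from 0 (fully open) to 1 (shut), set as the call begins (left out, the last holds). The fingers move at their own pace and stop on an object; the grip force is fixed at half the most. Time passes only in rows, so rows that do not move let the fingers close, or fill a call up. It gives the time, the measured TCP pose, the force, the opening and the grip force at its end, in the units of the state.
- r.read_state(): the state, without advancing time (a new reading comes with each control period).
- cams.snapshot(name): name is "scene" or "top" or "wrist"; returns (picture, depth): 420x560x3 uint8, red, green, blue; 420x560 float32, mm along the optical axis (not along the pixel's ray), 0 where there is no reading.
- cams.camera_info(name): a dict with "mtx" (3x3 intrinsics, pixels), "k1" (the pictures are not rectified: a ray, as slopes to the right and down, at radius r is drawn at 1 + k1 r^2 times it, then the intrinsics apply), "rvec" (rotation vector, rad) and "tvec" (3), from world to camera coordinates, as OpenCV has them. Camera axes: x right, y down, z forward; pixel columns grow to the right and rows downward; lengths in mm; the calibration is good to about 2 mm. A picture is of the moment at which its call begins: read the wrist's pose just before it. camera_info takes no time and is no camera call; for the wrist camera it gives the pose at the moment of the call.
- order.job_done(): hands the job in; it is judged then, once.
The state is a dict: "clock": time; "joint_positions": joint angles; "qd": joint speeds; "joint_torque": joint torques, N m; "position": TCP position; "ee_rot": TCP orientation; "force": force on the tool from outside, world axes, zero at the start; "torque": the same for the moment, N m; "width": opening from 0.0 (shut) to 1.0 (fully open); "finger_force": force on a finger pad.
Only numpy, scipy, OpenCV 4.12 (cv2) and the standard library are available. Lean on these libraries where they do the work, as an engineer would, in place of code of your own. Each camera call takes 0.05 s, during which the arm holds its last target. There are 200 camera calls.

## Working session

There is one attempt and no reset: what is moved stays moved. The work goes in short steps, Python scripts to look and compute and a tool call to move; the robot and the scene stay as the last step left them, time stands still between calls to the robot, and variables do not carry over. Pictures are saved under pics/ and viewed, at most 10 in all, crops included, and the job is handed in when it is done.

Besides the shell and the picture viewer there is one more tool, called after "Call:" in YAML: its name, and indented under it one key for each argument. apply_moves: Moves the arm, as the interface text tells. Its arguments: {"type":"object","properties":{"targets":{"type":"string"},"fingers":{"type":"number"}},"required":["targets"]}

```bash
mkdir -p pics; ls
cat > h.py <<'E'
import numpy as np, cv2
from station import r, cams, order
def snap(n,f):
    ci=cams.camera_info(n); p,d=cams.snapshot(n); cv2.imwrite('pics/'+f,cv2.cvtColor(p,cv2.COLOR_RGB2BGR)); return p,d,ci
def ray(ci,uv,z):
    K=np.array(ci['mtx'],float); R,_=cv2.Rodrigues(np.array(ci['rvec'],float)); t=np.array(ci['tvec'],float).ravel()
    o=cv2.undistortPoints(np.array(uv,float).reshape(-1,1,2),K,np.array([ci['k1'],0,0,0],float)).reshape(-1,2)
    d=np.c_[o,np.ones(len(o))]@R; c=-R.T@t
    return c+d*((z-c[2])/d[:,2])[:,None]
def blobs(p,lo,hi,amin=60):
    m=cv2.inRange(cv2.cvtColor(p,cv2.COLOR_RGB2HSV),lo,hi)
    return [(c,cv2.contourArea(c)) for c in cv2.findContours(m,0,2)[0] if cv2.contourArea(c)>amin]
def red(p,amin=60):
    h=cv2.cvtColor(p,cv2.COLOR_RGB2HSV); m=cv2.inRange(h,(0,120,60),(9,255,255))|cv2.inRange(h,(171,120,60),(180,255,255))
    return [(c,cv2.contourArea(c)) for c in cv2.findContours(m,0,2)[0] if cv2.contourArea(c)>amin]
def cen(c):
    m=cv2.moments(c); return [m['m10']/m['m00'],m['m01']/m['m00']]
E
python3 - <<'E'
from h import *
print(r.tip_extent, r.read_state())
p,d,ci=snap('top','top1.png')
snap('scene','scene1.png')
for c,a in red(p): print('red',a,np.round(cen(c)),np.round(ray(ci,[cen(c)],12)[0]))
for c,a in blobs(p,(40,60,20),(85,255,255),200):
    b=cv2.boxPoints(cv2.minAreaRect(c)); print('green',a,b.round().tolist(),ray(ci,b,0).round().tolist())
for c,a in blobs(p,(95,120,40),(125,255,255),60): print('blue',a,np.round(cen(c)),ray(ci,[cen(c)],40).round())
E
```

```text
pics
22.0 {'clock': 0.0, 'joint_positions': array([ 9.74883958e-01,  2.45769465e-01,  1.55901385e+00, -2.63457621e-05,
        1.33870013e+00, -1.74043126e-01]), 'qd': array([-0.00029578,  0.00090025,  0.00120581, -0.00084214, -0.00067942,
       -0.0010551 ]), 'joint_torque': array([-1.20008313e-03, -4.15859842e+01, -3.14586639e+01,  6.83365390e-02,
        3.34510789e-02, -1.47767905e-04]), 'position': array([265.79902378, 592.55247015, 226.37394913]), 'ee_rot': array([-3.43153896e-04,  2.09370829e-01,  9.77835856e-01, -8.81012592e-04]), 'force': array([ 0.08421496, -0.35276192, -0.46301062]), 'torque': array([ 0.04493493, -0.00902928,  0.03203808]), 'finger_force': 0.0, 'width': 1.0005610999862369}
red 550.5 [424. 290.] [ 419. -382.   12.]
red 215.5 [362. 268.] [ 472. -237.   12.]
red 209.5 [266. 226.] [573. -14.  12.]
red 205.0 [358. 218.] [ 590. -233.   12.]
red 139.5 [475. 164.] [ 726. -531.   12.]
red 3193.0 [ 27. 170.] [716. 583.  12.]
red 1102.0 [504. 145.] [ 776. -613.   12.]
green 3291.0 [[111.0, 205.0], [165.0, 191.0], [181.0, 253.0], [127.0, 267.0]] [[627.0, 367.0, 0.0], [661.0, 235.0, 0.0], [509.0, 190.0, 0.0], [476.0, 318.0, 0.0]]
blue 529.0 [139. 150.] [[755. 292.  40.]]
blue 1025.0 [ 52. 188.] [[662. 500.  40.]]
```

View pics/top1.png

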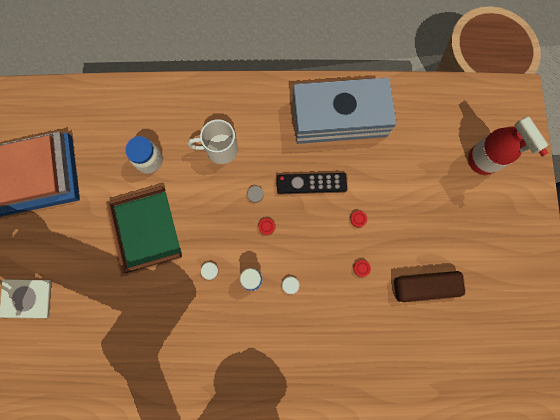

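View pics/scene1.png

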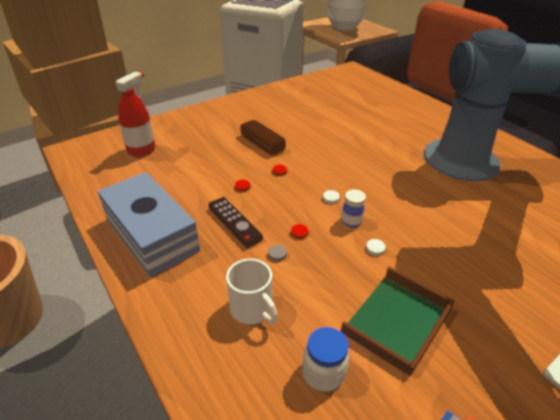

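The top view shows the red counters at pixels (266,226), (358,218) and (362,268), and the tray around (146,229) with its mouth facing right. The pill jar is at (250,279). White look-alikes are at (209,270) and (290,285), and a grey one is at (255,193). Straight sweeps look clear.

Run:
```python
from h import *
p=cv2.cvtColor(cv2.imread('pics/top1.png'),cv2.COLOR_BGR2RGB);ci=cams.camera_info('top')
s=cv2.cvtColor(cv2.imread('pics/scene1.png'),cv2.COLOR_BGR2RGB);cs=cams.camera_info('scene')
for n,q,i in(('top',p,ci),('scene',s,cs)):
  for c,a in red(q):
    w=ray(i,[cen(c)],7)[0]
    if 400<w[0]<620 and -300<w[1]<50: print(n,a,w.round(1))
print('white/grey/jar/remote right-left',ray(ci,[[209,270],[290,285],[255,193],[277,184],[347,182],[312,173],[312,193]],10).round())
print('jar top',ray(ci,[[250,279]],75).round())
# tray mouth outer wall ends at top (z=28), back corners
print('tray px',ray(ci,[[166,187],[181,263],[111,197],[124,271]],28).round())
cs2,a=max(blobs(s,(40,60,20),(85,255,255),200),key=lambda x:x[1]); print(ray(cs,cv2.boxPoints(cv2.minAreaRect(cs2)),0).round()); print(ray(cs,cv2.approxPolyDP(cs2,8,True).reshape(-1,2),0).round())
ct,a=max(blobs(p,(40,60,20),(85,255,255),200),key=lambda x:x[1]);print(ray(ci,cv2.approxPolyDP(ct,6,True).reshape(-1,2),0).round())
```

```text
top 215.5 [ 472.3 -238.3    7. ]
top 209.5 [573.4 -13.6   7. ]
top 205.0 [ 590.7 -234.2    7. ]
scene 201.0 [573.5 -15.1   7. ]
scene 136.5 [ 590.8 -235.6    7. ]
scene 115.0 [ 472.3 -239.8    7. ]
white/grey/jar/remote right-left [[ 469.  120.   10.]
 [ 434.  -69.   10.]
 [ 654.   14.   10.]
 [ 676.  -40.   10.]
 [ 680. -210.   10.]
 [ 703. -125.   10.]
 [ 653. -124.   10.]]
jar top [[445.  20.  75.]]
tray px [[665. 225.  28.]
 [484. 183.  28.]
 [641. 357.  28.]
 [465. 315.  28.]]
[[644. 229.   0.]
 [503. 172.   0.]
 [475. 312.   0.]
 [608. 351.   0.]]
[[510. 194.   0.]
 [643. 230.   0.]
 [607. 349.   0.]
 [476. 309.   0.]]
[[660. 235.   0.]
 [625. 359.   0.]
 [477. 318.   0.]
 [510. 192.   0.]]
```

Call:
apply_moves:
  targets: "0 0 0 0.137;0 0 0 0.137;0 0 0 0.137;0 0 0 0.137;0 0 0 0.137;0 0 0 0.137;0 0 0 0.137;0 0 0 0"
  fingers: 1

```text
clock: 0.9
position: [266.0, 592.8, 226.8]
ee_rot: [0.0, 0.637, 0.771, -0.001]
force: [-0.3, -1.0, 0.1]
width: 0.354
finger_force: 0.0
```

```bash
cat > go.py <<'E'
import sys
from h import *
from scipy.spatial.transform import Rotation
s=r.read_state(); q=s['ee_rot']; R=Rotation.from_quat([q[1],q[2],q[3],q[0]]).as_matrix()
T=np.array([float(v) for v in sys.argv[1:4]])
d=R.T@(T-s['position'])/40
h=np.degrees(np.arctan2(R[1,0],R[0,0]))
print('t',round(s['clock'],2),'pos',s['position'].round(1),'heading',h.round(1),'w',round(s['width'],2),'F',s['force'].round(1),'z',R[:,2].round(3))
print('units',d.round(2),'per8',(d/8).round(3), 'turn to',[(a,np.radians(h-a).round(3)) for a in (101,88.6,78.7)])
E
python3 go.py 582 -63 100
```

```text
t 0.9 pos [266.  592.8 226.8] heading 100.9 w 0.35 F [-0.3 -1.   0.1] z [-0.001 -0.001 -1.   ]
units [-17.59   4.66   3.18] per8 [-2.199  0.583  0.398] turn to [(101, np.float64(-0.002)), (88.6, np.float64(0.215)), (78.7, np.float64(0.387))]
```

Call:
apply_moves:
  targets: "-0.4 0.19 0.1 0;-0.7 0.19 0.1 0;-0.75 0.19 0.1 0;-0.75 0.19 0.1 0;-0.75 0.19 0.1 0;-0.75 0.19 0.1 0;-0.75 0.19 0.1 0;-0.75 0.19 0.1 0"

```text
clock: 1.7
position: [368.6, 382.3, 194.8]
ee_rot: [0.0, 0.636, 0.772, -0.0]
force: [0.4, -1.2, 0.6]
width: 0.005
finger_force: 0.0
```

Call:
apply_moves:
  targets: "-0.75 0.19 0.1 0;-0.75 0.19 0.1 0;-0.75 0.19 0.1 0;-0.75 0.19 0.1 0;-0.75 0.19 0.1 0;-0.75 0.19 0.1 0;-0.75 0.19 0.1 0;-0.75 0.19 0.1 0"

```text
clock: 2.5
position: [473.1, 158.2, 162.9]
ee_rot: [0.0, 0.636, 0.772, -0.0]
force: [0.1, -0.0, 0.8]
width: 0.004
finger_force: 0.0
```

Call:
apply_moves:
  targets: "-0.75 0.19 0.2 0;-0.75 0.19 0.2 0;-0.75 0.19 0.2 0;-0.75 0.19 0.2 0;-0.75 0.19 0.2 0;-0.75 0.19 0.2 0;-0.5 0.19 0.2 0;0 0 0 0"

```text
clock: 3.3
position: [562.8, -28.7, 106.2]
ee_rot: [-0.001, 0.637, 0.771, -0.001]
force: [0.2, 0.1, 0.5]
width: 0.006
finger_force: 0.0
```

```bash
python3 go.py 582 -63 26
```

```text
t 3.3 pos [562.8 -28.7 106.2] heading 100.8 w 0.01 F [0.2 0.1 0.5] z [-0.002 -0.    -1.   ]
units [-0.93  0.31  2.  ] per8 [-0.116  0.039  0.251] turn to [(101, np.float64(-0.003)), (88.6, np.float64(0.213)), (78.7, np.float64(0.386))]
```

Call:
apply_moves:
  targets: "-0.5 0.16 0 0;-0.43 0.15 0 0;0 0 0.5 0;0 0 0.5 0;0 0 0.5 0;0 0 0.3 0;0 0 0.2 0;0 0 0 0"

```text
clock: 4.1
position: [582.0, -60.2, 26.8]
ee_rot: [-0.001, 0.637, 0.771, -0.0]
force: [-0.6, -0.4, 0.2]
width: 0.003
finger_force: 0.0
```

```bash
python3 go.py 521.4 252.5 26
```

```text
t 4.1 pos [582.  -60.2  26.8] heading 100.9 w 0.0 F [-0.6 -0.4  0.2] z [-0.001  0.    -1.   ]
units [ 7.96 -0.01  0.02] per8 [ 0.995 -0.001  0.003] turn to [(101, np.float64(-0.002)), (88.6, np.float64(0.215)), (78.7, np.float64(0.387))]
```

Call:
apply_moves:
  targets: "0.1 0 0 0;0.1 0 0 0;0.1 0 0 0;0.1 0 0 0;0.15 0 0 0;0.2 0 0 0;0.25 0 0 0;0.3 0 0 0"

```text
clock: 4.9
position: [572.4, -8.3, 27.5]
ee_rot: [0.0, 0.637, 0.771, 0.0]
force: [-1.0, 0.0, 0.5]
width: 0.005
finger_force: 0.1
```

Call:
apply_moves:
  targets: "0.3 0 0 0;0.3 0 0 0;0.3 0 0 0;0.3 0 0 0;0.3 0 0 0;0.3 0 0 0;0.25 0 0 0;0.2 0 0 0"

```text
clock: 5.7
position: [555.4, 80.2, 27.5]
ee_rot: [0.0, 0.637, 0.771, -0.0]
force: [-0.0, -0.4, -0.0]
width: 0.006
finger_force: 0.0
```

```bash
cat > look.py <<'E'
import sys
from h import *
p,d,ci=snap('top',sys.argv[1])
C=np.array([565,272]);X=np.array([.968,.25]);Y=np.array([-.25,.968])
for c,a in red(p,20):
    w=ray(ci,[cen(c)],7)[0]
    if 400<w[0]<650 and -300<w[1]<380: print(a,w.round(1),'tray',((w[:2]-C)@X).round(1),((w[:2]-C)@Y).round(1))
E
python3 go.py 521.4 252.5 26; python3 look.py t2.png
```

```text
t 5.7 pos [555.4  80.2  27.5] heading 100.9 w 0.01 F [-0.  -0.4 -0. ] z [-0. -0. -1.]
units [ 4.39 -0.02  0.04] per8 [ 0.549 -0.002  0.005] turn to [(101, np.float64(-0.002)), (88.6, np.float64(0.215)), (78.7, np.float64(0.388))]
212.5 [ 472.1 -238.2    7. ] tray -217.5 -470.7
208.0 [ 590.7 -234.1    7. ] tray -101.7 -496.3
```

View pics/t2.png

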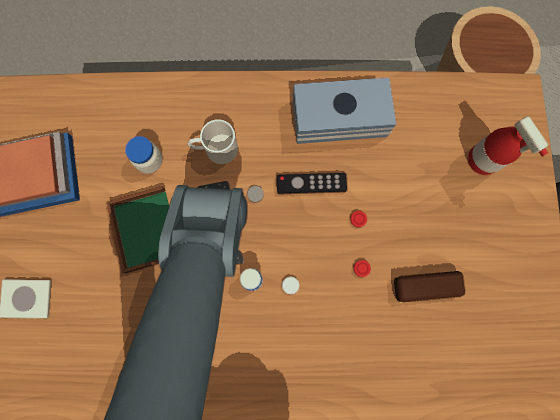

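The arm hides the counter from above, so I'll use the scene camera for the mid-sweep check.

```bash
sed -i "s/snap('top',sys.argv\[1\])/snap(sys.argv[2],sys.argv[1])/" look.py; python3 look.py s2.png scene
```

```text
243.0 [551.  111.6   7. ] tray -53.7 -151.8
131.5 [ 591.1 -235.4    7. ] tray -101.6 -497.7
113.0 [ 472.7 -238.7    7. ] tray -217.1 -471.3
```

Call:
apply_moves:
  targets: "0.1 0 0 0;0.2 0 0 0;0.3 0 0 0;0.3 0 0 0;0.3 0 0 0;0.3 0 0 0;0.3 0 0 0;0.3 0 0 0"

```text
clock: 6.6
position: [539.4, 162.9, 27.5]
ee_rot: [0.0, 0.637, 0.771, -0.0]
force: [0.1, -0.3, -0.7]
width: 0.003
finger_force: 0.1
```

Call:
apply_moves:
  targets: "0.3 0 0 0;0.3 0 0 0;0.3 0 0 0;0.3 0 0 0;0.3 0 0 0;0.25 0 0 0;0.2 0 0 0;0.15 0 0 0"

```text
clock: 7.4
position: [523.6, 244.9, 27.4]
ee_rot: [-0.0, 0.637, 0.771, -0.0]
force: [0.5, 0.3, -0.2]
width: 0.006
finger_force: 0.1
```

```bash
python3 go.py 521.4 252.5 26; python3 look.py s3.png scene
```

```text
t 7.4 pos [523.6 244.9  27.4] heading 100.9 w 0.01 F [ 0.5  0.3 -0.2] z [-0. -0. -1.]
units [ 0.2  -0.02  0.04] per8 [ 0.025 -0.002  0.004] turn to [(101, np.float64(-0.002)), (88.6, np.float64(0.215)), (78.7, np.float64(0.388))]
324.0 [519.8 274.3   7. ] tray -43.2 13.5
133.5 [ 590.7 -235.8    7. ] tray -102.1 -498.0
114.5 [ 472.6 -239.5    7. ] tray -217.3 -472.0
```

Call:
apply_moves:
  targets: "0 0 0 0;-0.2 0 0 0;-0.4 0 0 0;-0.5 0 0 0;-0.5 0 0 0;-0.4 0 -0.5 0;-0.2 0 -0.9 0.1;0 0 -0.9 0.115"

```text
clock: 8.25
position: [540.2, 155.0, 119.8]
ee_rot: [-0.0, 0.719, 0.695, -0.001]
force: [0.5, 0.6, 0.3]
width: 0.005
finger_force: 0.0
```

```bash
python3 go.py 589 -285 110
```

```text
t 8.25 pos [540.2 155.  119.8] heading 88.1 w 0.0 F [0.5 0.6 0.3] z [-0.002 -0.001 -1.   ]
units [-10.96   1.58   0.25] per8 [-1.369  0.197  0.031] turn to [(101, np.float64(-0.225)), (88.6, np.float64(-0.008)), (78.7, np.float64(0.165))]
```

Call:
apply_moves:
  targets: "-0.4 0.1 0 0;-0.7 0.1 0 0;-0.7 0.1 0 0;-0.7 0.1 0 0;-0.7 0.1 0 0;-0.7 0.1 0 0;-0.7 0.1 0 0;-0.7 0.1 0 0"

```text
clock: 9.05
position: [566.2, -57.6, 118.4]
ee_rot: [-0.001, 0.716, 0.698, -0.0]
force: [-0.5, -0.8, -0.2]
width: 0.004
finger_force: 0.0
```

Call:
apply_moves:
  targets: "-0.7 0.1 0 0;-0.7 0.1 0 0;-0.7 0.1 0 0;-0.7 0.1 0 0;-0.7 0.1 0 0;-0.7 0.1 0 0;-0.7 0.1 0 0;-0.7 0.1 0 0"

```text
clock: 9.85
position: [592.0, -282.2, 118.2]
ee_rot: [-0.001, 0.716, 0.698, -0.0]
force: [0.1, 0.3, 0.5]
width: 0.005
finger_force: 0.0
```

```bash
python3 go.py 589 -285 26
```

```text
t 9.85 pos [ 592.  -282.2  118.2] heading 88.5 w 0.01 F [0.1 0.3 0.5] z [-0.001  0.001 -1.   ]
units [-0.07 -0.07  2.31] per8 [-0.009 -0.009  0.288] turn to [(101, np.float64(-0.217)), (88.6, np.float64(-0.001)), (78.7, np.float64(0.172))]
```

Call:
apply_moves:
  targets: "0 -0.07 0 0;0 0 0.5 0;0 0 0.5 0;0 0 0.5 0;0 0 0.4 0;0 0 0.25 0;0 0 0.13 0;0 0 0 0"

```text
clock: 10.65
position: [590.4, -279.4, 27.7]
ee_rot: [-0.0, 0.716, 0.698, -0.0]
force: [0.9, -0.4, -0.2]
width: 0.007
finger_force: 0.0
```

```bash
python3 go.py 602.3 274 26
```

```text
t 10.65 pos [ 590.4 -279.4   27.7] heading 88.6 w 0.01 F [ 0.9 -0.4 -0.2] z [-0.001  0.001 -1.   ]
units [13.84 -0.05  0.05] per8 [ 1.73  -0.006  0.006] turn to [(101, np.float64(-0.217)), (88.6, np.float64(-0.0)), (78.7, np.float64(0.172))]
```

Call:
apply_moves:
  targets: "0.1 0 0 0;0.1 0 0 0;0.1 0 0 0;0.1 0 0 0;0.15 0 0 0;0.2 0 0 0;0.25 0 0 0;0.3 0 0 0"

```text
clock: 11.45
position: [592.0, -226.7, 28.3]
ee_rot: [-0.0, 0.716, 0.698, 0.0]
force: [-0.5, 0.1, -0.4]
width: 0.005
finger_force: 0.1
```

Call:
apply_moves:
  targets: "0.3 0 0 0;0.3 0 0 0;0.3 0 0 0;0.3 0 0 0;0.3 0 0 0;0.3 0 0 0;0.3 0 0 0;0.3 0 0 0"

```text
clock: 12.25
position: [594.4, -130.6, 28.2]
ee_rot: [-0.0, 0.716, 0.698, -0.0]
force: [0.1, -0.7, 0.1]
width: 0.005
finger_force: 0.0
```

Call:
apply_moves:
  targets: "0.3 0 0 0;0.3 0 0 0;0.3 0 0 0;0.3 0 0 0;0.3 0 0 0;0.3 0 0 0;0.25 0 0 0;0.2 0 0 0"

```text
clock: 13.05
position: [596.7, -40.7, 28.3]
ee_rot: [0.0, 0.716, 0.698, -0.0]
force: [-0.1, 0.7, -0.3]
width: 0.005
finger_force: 0.1
```

```bash
python3 go.py 602.3 274 26; python3 look.py s4.png scene
```

```text
t 13.05 pos [596.7 -40.7  28.3] heading 88.6 w 0.01 F [-0.1  0.7 -0.3] z [ 0. -0. -1.]
units [ 7.87 -0.05  0.06] per8 [ 0.984 -0.007  0.007] turn to [(101, np.float64(-0.217)), (88.6, np.float64(-0.0)), (78.7, np.float64(0.173))]
321.0 [519.2 274.9   7. ] tray -43.6 14.3
197.0 [598.1  -9.6   7. ] tray -38.3 -280.9
```

Call:
apply_moves:
  targets: "0.1 0 0 0;0.2 0 0 0;0.3 0 0 0;0.3 0 0 0;0.3 0 0 0;0.3 0 0 0;0.3 0 0 0;0.3 0 0 0"

```text
clock: 13.9
position: [598.8, 43.5, 28.2]
ee_rot: [0.0, 0.716, 0.698, -0.0]
force: [0.5, -0.7, 0.8]
width: 0.004
finger_force: 0.1
```

Call:
apply_moves:
  targets: "0.3 0 0 0;0.3 0 0 0;0.3 0 0 0;0.3 0 0 0;0.3 0 0 0;0.3 0 0 0;0.25 0 0 0;0.2 0 0 0"

```text
clock: 14.7
position: [601.0, 133.2, 28.2]
ee_rot: [0.0, 0.716, 0.698, -0.0]
force: [0.2, 0.1, -1.3]
width: 0.007
finger_force: 0.1
```

```bash
python3 go.py 602.3 274 26; python3 look.py s5.png scene
```

```text
t 14.7 pos [601.  133.2  28.2] heading 88.6 w 0.01 F [ 0.2  0.1 -1.3] z [-0. -0. -1.]
units [ 3.52 -0.05  0.06] per8 [ 0.44  -0.007  0.007] turn to [(101, np.float64(-0.217)), (88.6, np.float64(-0.0)), (78.7, np.float64(0.173))]
330.0 [519.7 275.2   7. ] tray -43.1 14.4
309.5 [600.6 163.6   7. ] tray 7.4 -113.9
113.0 [ 472.6 -239.1    7. ] tray -217.2 -471.6
```

Call:
apply_moves:
  targets: "0.1 0 0 0;0.2 0 0 0;0.3 0 0 0;0.3 0 0 0;0.3 0 0 0;0.3 0 0 0;0.3 0 0 0;0.3 0 0 0"

```text
clock: 15.55
position: [603.1, 217.4, 28.3]
ee_rot: [0.0, 0.716, 0.698, 0.0]
force: [0.5, -0.5, 0.2]
width: 0.005
finger_force: 0.1
```

Call:
apply_moves:
  targets: "0.3 0 0 0;0.3 0 0 0;0.3 0 0 0;0.2 0 0 0;0.15 0 0 0;0.1 0 0 0;0 0 0 0;0 0 0 0"

```text
clock: 16.35
position: [604.5, 270.0, 28.2]
ee_rot: [-0.0, 0.716, 0.698, -0.0]
force: [1.1, 0.0, 1.0]
width: 0.006
finger_force: 0.0
```

```bash
python3 go.py 602.3 274 26; python3 look.py s6.png scene
```

```text
t 16.35 pos [604.5 270.   28.2] heading 88.6 w 0.01 F [1.1 0.  1. ] z [-0. -0. -1.]
units [ 0.1  -0.06  0.06] per8 [ 0.012 -0.007  0.007] turn to [(101, np.float64(-0.217)), (88.6, np.float64(-0.001)), (78.7, np.float64(0.172))]
395.0 [604.  301.2   7. ] tray 45.0 18.5
300.0 [519.9 276.7   7. ] tray -42.5 15.8
113.0 [ 472.4 -239.4    7. ] tray -217.5 -471.9
```

Call:
apply_moves:
  targets: "-0.2 0 0 0;-0.4 0 0 0;-0.5 0 0 0;-0.5 0 0 0;-0.4 0 0 0;-0.2 0 -0.5 0;0 0 -0.9 0.086;0 0 -0.9 0.086"

```text
clock: 17.2
position: [601.6, 180.7, 120.5]
ee_rot: [-0.001, 0.775, 0.632, -0.001]
force: [0.6, 0.3, 1.2]
width: 0.007
finger_force: 0.0
```

Call:
apply_moves:
  targets: "-0.7 0 0 0;-0.7 0 0 0;-0.7 0 0 0;-0.7 0 0 0;-0.7 0 0 0;-0.7 0 0 0;-0.7 0 0 0;-0.7 0 0 0"

```text
clock: 18.0
position: [557.6, -39.3, 120.3]
ee_rot: [0.0, 0.773, 0.634, -0.0]
force: [1.1, -0.7, 0.2]
width: 0.004
finger_force: 0.0
```

```bash
python3 go.py 462 -289 110
```

```text
t 18.0 pos [557.6 -39.3 120.3] heading 78.7 w 0.0 F [ 1.1 -0.7  0.2] z [ 0. -0. -1.]
units [-6.59 -1.12  0.26] per8 [-0.824 -0.14   0.032] turn to [(101, np.float64(-0.39)), (88.6, np.float64(-0.173)), (78.7, np.float64(-0.0))]
```

Call:
apply_moves:
  targets: "-0.8 -0.15 0 0;-0.8 -0.15 0 0;-0.8 -0.15 0 0;-0.8 -0.15 0 0;-0.8 -0.15 0 0;-0.8 -0.15 0 0;-0.8 -0.15 0 0;-0.5 -0.06 0 0"

```text
clock: 18.8
position: [465.5, -270.4, 120.4]
ee_rot: [0.0, 0.774, 0.633, -0.0]
force: [0.2, 1.1, 0.7]
width: 0.005
finger_force: 0.0
```

Call:
apply_moves:
  targets: "0 0 0 0;0 0 0.3 0;0 0 0.3 0;0 0 0.3 0;0 0 0 0;0 0 0 0;0 0 0 0;0 0 0 0"

```text
clock: 19.6
position: [467.6, -268.2, 84.8]
ee_rot: [0.001, 0.773, 0.634, 0.0]
force: [-0.8, 0.8, -0.8]
width: 0.006
finger_force: 0.0
```

```bash
python3 go.py 464.8 -276.5 26
python3 - <<'E'
from h import *
ci=cams.camera_info('top')
print(ray(ci,[[394,278],[396,300],[463,272],[465,295]],30).round())
E
```

```text
t 19.6 pos [ 467.6 -268.2   84.8] heading 78.7 w 0.01 F [-0.8  0.8 -0.8] z [ 0.001 -0.001 -1.   ]
units [-0.22 -0.03  1.47] per8 [-0.027 -0.004  0.184] turn to [(101, np.float64(-0.389)), (88.6, np.float64(-0.172)), (78.7, np.float64(0.001))]
[[ 447. -307.   30.]
 [ 397. -310.   30.]
 [ 459. -471.   30.]
 [ 406. -472.   30.]]
```

Call:
apply_moves:
  targets: "-0.1 0 0 0;-0.12 -0.03 0 0;0 0 0.4 0;0 0 0.4 0;0 0 0.3 0;0 0 0.2 0;0 0 0.12 0;0 0 0 0"

```text
clock: 20.4
position: [464.0, -276.2, 27.0]
ee_rot: [-0.0, 0.773, 0.634, -0.0]
force: [0.6, -0.5, 0.2]
width: 0.005
finger_force: 0.0
```

```bash
python3 go.py 564.5 225.5 26
```

```text
t 20.4 pos [ 464.  -276.2   27. ] heading 78.7 w 0.0 F [ 0.6 -0.5  0.2] z [-0.001  0.001 -1.   ]
units [1.279e+01 1.000e-02 3.000e-02] per8 [1.599e+00 1.000e-03 4.000e-03] turn to [(101, np.float64(-0.389)), (88.6, np.float64(-0.173)), (78.7, np.float64(0.0))]
```

Call:
apply_moves:
  targets: "0.1 0 0 0;0.1 0 0 0;0.1 0 0 0;0.1 0 0 0;0.15 0 0 0;0.2 0 0 0;0.25 0 0 0;0.3 0 0 0"

```text
clock: 21.2
position: [474.5, -224.5, 27.5]
ee_rot: [-0.0, 0.773, 0.634, 0.0]
force: [0.1, -0.4, -0.3]
width: 0.004
finger_force: 0.1
```

Call:
apply_moves:
  targets: "0.3 0 0 0;0.3 0 0 0;0.3 0 0 0;0.3 0 0 0;0.3 0 0 0;0.3 0 0 0;0.25 0 0 0;0.2 0 0 0"

```text
clock: 22.0
position: [492.2, -136.2, 27.5]
ee_rot: [-0.0, 0.773, 0.634, -0.0]
force: [-0.1, 0.1, -0.5]
width: 0.007
finger_force: 0.0
```

```bash
python3 go.py 564.5 225.5 26; python3 look.py s7.png scene
```

```text
t 22.0 pos [ 492.2 -136.2   27.5] heading 78.7 w 0.01 F [-0.1  0.1 -0.5] z [-0. -0. -1.]
units [9.22 0.01 0.04] per8 [1.153e+00 1.000e-03 5.000e-03] turn to [(101, np.float64(-0.389)), (88.6, np.float64(-0.172)), (78.7, np.float64(0.001))]
378.0 [603.9 300.7   7. ] tray 44.9 18.1
322.5 [519.  274.7   7. ] tray -43.8 14.1
154.0 [ 501.3 -105.9    7. ] tray -156.1 -349.9
```

Call:
apply_moves:
  targets: "0.1 0 0 0;0.2 0 0 0;0.3 0 0 0;0.3 0 0 0;0.3 0 0 0;0.3 0 0 0;0.3 0 0 0;0.3 0 0 0"

```text
clock: 22.85
position: [508.6, -53.6, 27.5]
ee_rot: [0.0, 0.773, 0.634, -0.0]
force: [1.1, -0.2, 0.6]
width: 0.002
finger_force: 0.1
```

Call:
apply_moves:
  targets: "0.3 0 0 0;0.3 0 0 0;0.3 0 0 0;0.3 0 0 0;0.3 0 0 0;0.3 0 0 0;0.25 0 0 0;0.2 0 0 0"

```text
clock: 23.65
position: [526.2, 34.4, 27.4]
ee_rot: [0.0, 0.773, 0.634, -0.0]
force: [-0.4, -0.1, 0.6]
width: 0.006
finger_force: 0.1
```

```bash
python3 go.py 564.5 225.5 26; python3 look.py s8.png scene
```

```text
t 23.65 pos [526.2  34.4  27.4] heading 78.7 w 0.01 F [-0.4 -0.1  0.6] z [ 0. -0. -1.]
units [4.87 0.   0.04] per8 [0.609 0.001 0.005] turn to [(101, np.float64(-0.389)), (88.6, np.float64(-0.172)), (78.7, np.float64(0.001))]
393.5 [603.6 301.1   7. ] tray 44.7 18.5
324.5 [519.4 274.8   7. ] tray -43.5 14.2
223.0 [534.8  64.3   7. ] tray -81.1 -193.5
```

Call:
apply_moves:
  targets: "0.1 0 0 0;0.2 0 0 0;0.3 0 0 0;0.3 0 0 0;0.3 0 0 0;0.3 0 0 0;0.3 0 0 0;0.3 0 0 0"

```text
clock: 24.5
position: [542.7, 117.0, 27.4]
ee_rot: [-0.0, 0.773, 0.634, 0.0]
force: [-0.1, 0.5, -0.9]
width: 0.006
finger_force: 0.1
```

Call:
apply_moves:
  targets: "0.35 0 0 0;0.35 0 0 0;0.35 0 0 0;0.35 0 0 0;0.35 0 0 0;0.3 0 0 0;0.25 0 0 0;0.15 0 0 0"

```text
clock: 25.3
position: [561.8, 212.9, 27.4]
ee_rot: [0.0, 0.773, 0.634, 0.0]
force: [0.5, -0.7, -0.6]
width: 0.008
finger_force: 0.1
```

```bash
python3 go.py 564.5 225.5 26; python3 look.py s9.png scene
```

```text
t 25.3 pos [561.8 212.9  27.4] heading 78.7 w 0.01 F [ 0.5 -0.7 -0.6] z [ 0.  0. -1.]
units [0.32 0.   0.04] per8 [0.04  0.    0.004] turn to [(101, np.float64(-0.388)), (88.6, np.float64(-0.172)), (78.7, np.float64(0.001))]
399.0 [603.5 300.8   7. ] tray 44.5 18.2
331.0 [569.2 242.3   7. ] tray -3.4 -29.8
330.5 [519.9 275.    7. ] tray -42.9 14.1
```

Call:
apply_moves:
  targets: "0.1 0 0 0;0.1 0 0 0;0.1 0 0 0;0.05 0 0 0;0 0 0 0;-0.2 0 0 0;-0.4 0 0 0;-0.5 0 0 0"

```text
clock: 26.15
position: [555.5, 181.4, 27.4]
ee_rot: [0.0, 0.773, 0.634, -0.0]
force: [-0.4, -0.3, 0.7]
width: 0.008
finger_force: 0.0
```

Call:
apply_moves:
  targets: "-0.5 0 -0.3 0;-0.5 0 -0.7 0;-0.7 0 -0.7 0;-0.8 0 -0.7 0;-0.8 0 -0.5 0;-0.8 0 0 0;-0.8 0 0 0;-0.5 0 0 0"

```text
clock: 26.95
position: [512.4, -32.0, 143.6]
ee_rot: [0.0, 0.774, 0.633, -0.0]
force: [-0.6, -0.2, 0.2]
width: 0.004
finger_force: 0.0
```

Call:
apply_moves:
  targets: "-0.8 0 0 0;-0.8 0 0 0;-0.8 0 0 0;-0.8 0 0 0;-0.5 0 0 0;0 0 0 0;0 0 0 0;0 0 0 0"

```text
clock: 27.75
position: [484.2, -173.8, 143.3]
ee_rot: [-0.0, 0.773, 0.634, -0.0]
force: [0.2, 0.4, 0.6]
width: 0.001
finger_force: 0.0
```

```bash
python3 look.py s10.png scene;python3 look.py t10.png top
```

```text
391.0 [603.5 301.    7. ] tray 44.6 18.4
341.5 [571.7 255.5   7. ] tray 2.4 -17.6
326.5 [519.4 275.    7. ] tray -43.4 14.3
211.5 [518.6 276.6   7. ] tray -43.8 16.0
207.5 [571.  257.2   7. ] tray 2.1 -15.8
203.0 [602.6 302.9   7. ] tray 44.2 20.5
```

View pics/t10.png

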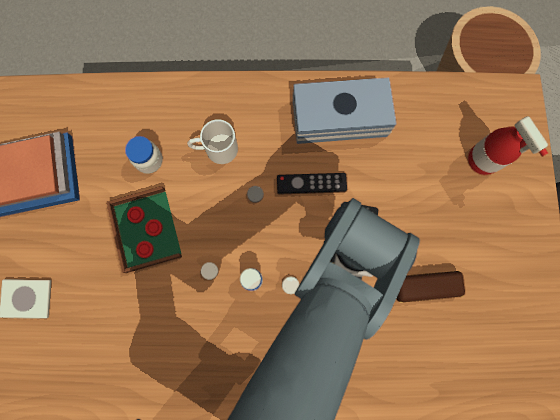

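The final top view shows all three red counters inside the tray, at pixels (135,214), (153,228) and (144,249). Everything else visible is where it started, and the arm is clear above the table.

```bash
python3 -c "
from h import *
print(order.job_done())"
```

```text
the job is handed in; nothing more can be done
None
```

I swept all three red counters into the tray, where the last images show them wholly inside, saw nothing else moved, and handed the job in at about 28 s; no verdict was returned.

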